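# Lay out a brake-pad set for the two wheels

## Task

The new front brake pads lie in two crossed piles, left and right mixed. Take the piles apart and lay the two left-hand pads in the blue tray and the two right-hand pads in the red tray, in each tray the larger outer pad in the wide compartment and the smaller inner pad in the narrow one, each in the middle of its compartment, lengthwise and flat with the friction side down. Set the pads down rather than dropping them, and leave the tub, the bowl and the spanner alone.

Things in the scene. Friction and masses are not known exactly. Their poses are not given: they have to be found in the camera images.
- left_inner_c (a point): LEFT-HAND brake pad, INNER, smaller kind: 110 mm over its ears (x), 46 mm wide (y; edges parallel over the middle 45 mm: hold it there), 17 mm thick (z up). Friction down, copper-coloured shim up. +y edge convex. Yellow wear tab at its -x end: at the left seen from above with the convex edge away from you. Starts on an outer pad, across it. Point: its centre, half-way up
- right_inner_c (a point): RIGHT-HAND brake pad, INNER, smaller kind: 110 mm over its ears (x), 46 mm wide (y; edges parallel over the middle 45 mm: hold it there), 17 mm thick (z up). Friction down, copper-coloured shim up. +y edge convex. Yellow wear tab at its +x end: at the right seen from above with the convex edge away from you. Starts on an outer pad, across it. Point: its centre, half-way up
- left_outer_c (a point): LEFT-HAND brake pad, OUTER, larger kind: 128 mm over its ears (x), 56 mm wide (y; edges parallel over the middle 45 mm: hold it there), 17 mm thick (z up). Friction down, silver shim up. +y edge convex. Yellow wear tab at its -x end: at the left seen from above with the convex edge away from you. Starts on the bench, an inner pad across it. Point: its centre, half-way up
- right_outer_c (a point): RIGHT-HAND brake pad, OUTER, larger kind: 128 mm over its ears (x), 56 mm wide (y; edges parallel over the middle 45 mm: hold it there), 17 mm thick (z up). Friction down, silver shim up. +y edge convex. Yellow wear tab at its +x end: at the right seen from above with the convex edge away from you. Starts on the bench, an inner pad across it. Point: its centre, half-way up
- left_tray: BLUE tray for left-hand pads, fixed, on either side: 231 (x) by 166 mm (y), walls 20 mm high, floor 3 mm thick; origin under its centre, z up. WIDE compartment for the outer pad: 126 mm (x) by 160 mm, centre at x=+49.5 mm, y=0 of the tray; NARROW one for the inner pad: 96 by 160 mm, centre x=-64.5 mm, y=0. Silver divider 17 mm high. Pads lie with their length along the tray's y, either way round
- right_tray: RED tray for right-hand pads, fixed, on either side: 231 (x) by 166 mm (y), walls 20 mm high, floor 3 mm thick; origin under its centre, z up. WIDE compartment for the outer pad: 126 mm (x) by 160 mm, centre at x=+49.5 mm, y=0 of the tray; NARROW one for the inner pad: 96 by 160 mm, centre x=-64.5 mm, y=0. Silver divider 17 mm high. Pads lie with their length along the tray's y, either way round
- grease_tub: Bystander: white and green grease tub, 72 mm across and 75 mm tall, standing beyond the piles; leave it alone. Origin: centre of its underside.
- parts_bowl: Bystander: empty black bowl, 120 mm across and 45 mm high, beyond the piles; leave it alone. Origin: centre of its underside.
- spanner: Bystander: steel spanner 190 mm long lying flat in front of the robot; leave it alone. Origin: about its middle, on its underside.

How it is judged:
At the end, for the whole second after the job is handed in: Each pad is in its own tray and compartment (left blue, right red; outer wide, inner narrow), centre within 15 mm of the compartment's centre along each tray axis, lengthwise within 0.25 rad either way round, flat, friction side down, released, at rest (x of left_outer_c in the frame of left_tray between 0.0345 and 0.0645 m and y of left_outer_c in the frame of left_tray between -0.015 and 0.015 m and z of left_outer_c in the frame of left_tray between 0.008 and 0.0145 m and angle between each of left_outer_c, left_inner_c, right_outer_c, right_inner_c's own z axis and vertical below 0.08 rad and angle between the x axis of each of left_outer_c, left_inner_c and the y axis of left_tray, either way round below 0.25 rad and linear speed of each of left_outer, left_inner, right_outer, right_inner below 0.02 m/s and contact force between the fingers and left_outer below 0.2 N and x of left_inner_c in the frame of left_tray between -0.0795 and -0.0495 m and y of left_inner_c in the frame of left_tray between -0.015 and 0.015 m and z of left_inner_c in the frame of left_tray between 0.008 and 0.0145 m and contact force between the fingers and left_inner below 0.2 N and x of right_outer_c in the frame of right_tray between 0.0345 and 0.0645 m and y of right_outer_c in the frame of right_tray between -0.015 and 0.015 m and z of right_outer_c in the frame of right_tray between 0.008 and 0.0145 m and angle between the x axis of each of right_outer_c, right_inner_c and the y axis of right_tray, either way round below 0.25 rad and contact force between the fingers and right_outer below 0.2 N and x of right_inner_c in the frame of right_tray between -0.0795 and -0.0495 m and y of right_inner_c in the frame of right_tray between -0.015 and 0.015 m and z of right_inner_c in the frame of right_tray between 0.008 and 0.0145 m and contact force between the fingers and right_inner below 0.2 N); the robot touches nothing.
It fails at once if the grease tub is pushed more than 20 mm or tipped (distance of grease_tub from where it was at the start of the episode above 0.02 m or angle between grease_tub's own z axis and vertical above 0.3 rad).
It fails at once if the parts bowl is pushed more than 20 mm or tipped (distance of parts_bowl from where it was at the start of the episode above 0.02 m or angle between parts_bowl's own z axis and vertical above 0.3 rad).
It fails at once if the spanner is pushed more than 20 mm or tipped (distance of spanner from where it was at the start of the episode above 0.02 m or angle between spanner's own z axis and vertical above 0.3 rad).
It fails at once if a pad is let fall (faster than 0.6 m/s while not held, a drop of about 20 mm) ((linear speed of left_outer above 0.6 m/s and contact force between the fingers and left_outer below 0.1 N) or (linear speed of left_inner above 0.6 m/s and contact force between the fingers and left_inner below 0.1 N) or (linear speed of right_outer above 0.6 m/s and contact force between the fingers and right_outer below 0.1 N) or (linear speed of right_inner above 0.6 m/s and contact force between the fingers and right_inner below 0.1 N)).
It also fails if it takes over 102 s, if anything falls off the work surface, if the arm or the gripper's body presses on something with over 40 N, if the wrist force passes 120 N, or if a joint passes its speed limit or range.

## Robot

A 6-joint arm with a two-finger parallel gripper is mounted at the origin on the work surface. World frame = base frame: x ahead of the robot, y to its left, z up, the work surface at z = 0. Lengths are in m, angles in rad, forces in N, time in s.
With the tool pointing down it reaches from about 0.35 to 0.925 m from the base axis. Payload 6.4 kg.
Tool frame: the origin (TCP) lies midway between the tips of the shut fingers; the grasp point (between the pads) lies 19 mm behind it; z points along the fingers, y is the line along which they close (so a half turn about z gives the same grasp; the last joint's range is limited). The gripper opens to 94 mm and grips with 3 to 60 N. Pads are 16 mm wide; open, the fingers measure 119 mm over their backs; the gripper's body (75 mm by 177 mm) begins 78 mm behind the grasp point.
Start: joints at [-1.321, 0.245, 1.558, -0, 1.339, -0.174], TCP at [0.267, -0.593, 0.205] pointing down, gripper open.
Joint ranges: [-3.13, 3.13], [-1.02, 2.26], [0.13, 2.54], [-0.95, 4.09], [0.21, 2.88], [-2.74, 2.74]. Speed limits (rad/s): [2.57, 2.57, 3.14, 3.14, 3.14, 3.14].

## Interface

Orientations are given as a 3x3 rotation matrix whose columns are the frame's x, y, z axes.
In Python, from cell import r gives the robot as it stands.
- The arm moves only by the tool play_rows, never from a script. Its argument "rows" is a list that holds one entry, the list of rows, each a list of 5 numbers: the gripper command: -1 is shut, 1 is fully open, values between are in proportion, then the shift along the tool's x, y, z in mm, then the turn about the tool's z in degrees. A call has 1 to 20 rows; each row shifts and turns the commanded pose from where the row before left it, along the tool's axes as they then stand; what a row does not reach is not made up. A row lasts 1/8 s, in which the tool goes at most 62.5 mm and 10.7 degrees, less where a joint would pass 70% of its speed; a pose out of reach is approached as far as the arm can. A call with a gripper value outside its range is refused whole. The fingers move at their own pace and stop on an object; the grip force is fixed at half the most. Time passes only in rows, so rows that do not move let the fingers close. It gives the time, the measured TCP pose, the force, the opening and the grip force at its end, in the units of the state.
- r.get_state(): the state, without advancing time (a new reading comes with each control period).
- r.capture(name): name is "side" or "top"; returns a dict with "image" (480x640x3 uint8, red, green, blue), "camera_matrix" (3x3 intrinsics, pixels), "k1" (the pictures are not rectified: a ray, as slopes to the right and down, at radius r is drawn at 1 + k1 r^2 times it, then the intrinsics apply), "R" (3x3) and "t" (3): a world point X has camera coordinates R X + t. Camera axes: x right, y down, z forward; pixel columns grow to the right and rows downward; lengths in m; the calibration is good to about 2 mm. A picture is of the moment at which its call begins. There is no depth.
- r.close_job(): hands the job in; it is judged then, once.
The state is a dict: "t": time; "joint_pos": joint angles; "joint_velocities": joint speeds; "tau": joint torques, N m; "eef_pos": TCP position; "orientation": TCP orientation; "contact_force": force on the tool from outside, world axes, zero at the start; "wrist_torque": the same for the moment, N m; "width": opening from 0.0 (shut) to 1.0 (fully open); "gripper_force": force on a finger pad.
Only numpy, scipy, OpenCV 4.12 (cv2) and the standard library are available. Lean on these libraries where they do the work, as an engineer would, in place of code of your own. Each camera call takes 0.05 s, during which the arm holds its last target. There are 200 camera calls.

## Working session

There is one attempt and no reset: what is moved stays moved. The work goes in short steps, Python scripts to look and compute and a tool call to move; the robot and the scene stay as the last step left them, time stands still between calls to the robot, and variables do not carry over. Pictures are saved under pics/ and viewed, at most 14 in all, crops included, and the job is handed in when it is done.

Besides the shell and the picture viewer there is one more tool, called as name(argument=value, ...), one argument or row to a line, values as JSON. play_rows: Moves the arm, as the interface text tells. Its arguments: {"type":"object","properties":{"rows":{"type":"array"}},"required":["rows"]}

```bash
mkdir -p pics; python3 - <<'E'
from cell import r
import cv2,numpy as np
for n in("top","side"):
    c=r.capture(n); cv2.imwrite(f"pics/{n}0.png",c["image"][:,:,::-1]); np.save(f"pics/{n}.npy",c,allow_pickle=True)
    print(n,c["camera_matrix"],c["k1"],c["R"],c["t"])
s=r.get_state();print(s)
E
```

```text
top [[592.86162514   0.         318.5573571 ]
 [  0.         592.86162514 234.6211261 ]
 [  0.           0.           1.        ]] -0.1722113736537476 [[-0.02087012 -0.99946184  0.0253076 ]
 [-0.99456972  0.01817322 -0.10247339]
 [ 0.10195833 -0.0273088  -0.99441376]] [-0.00650924  0.57531123  1.12220348]
side [[446.33957971   0.         322.05165669]
 [  0.         446.33957971 246.92036016]
 [  0.           0.           1.        ]] -6.850584579435459e-05 [[ 0.99894333 -0.04507958 -0.00894768]
 [-0.03516442 -0.62433648 -0.78036365]
 [ 0.0295921   0.7798537  -0.62526196]] [-0.56426978  0.07409465  1.0049537 ]
{'t': 0.1, 'joint_pos': array([-1.32113538e+00,  2.45693738e-01,  1.55886786e+00, -2.74930913e-06,
        1.33869654e+00, -1.74152799e-01]), 'joint_velocities': array([-0.00117595, -0.00060249, -0.00241646, -0.00138923, -0.00141586,
       -0.00027938]), 'tau': array([-3.47032837e-04, -4.16916561e+01, -3.15525091e+01,  6.86451467e-02,
        3.09992046e-02, -4.60899150e-05]), 'eef_pos': array([ 0.26714655, -0.59198421,  0.20450089]), 'orientation': array([[ 9.11527007e-01,  4.11240008e-01, -4.14092421e-04],
       [ 4.11240117e-01, -9.11525624e-01,  1.61318513e-03],
       [ 2.85950413e-04, -1.64075323e-03, -9.99998613e-01]]), 'contact_force': array([-0.35072027, -0.33370001,  0.08186381]), 'wrist_torque': array([-0.00480483, -0.008622  ,  0.00051606]), 'gripper_force': 0.0, 'width': 1.0015458214953326}
```

View pics/top0.png

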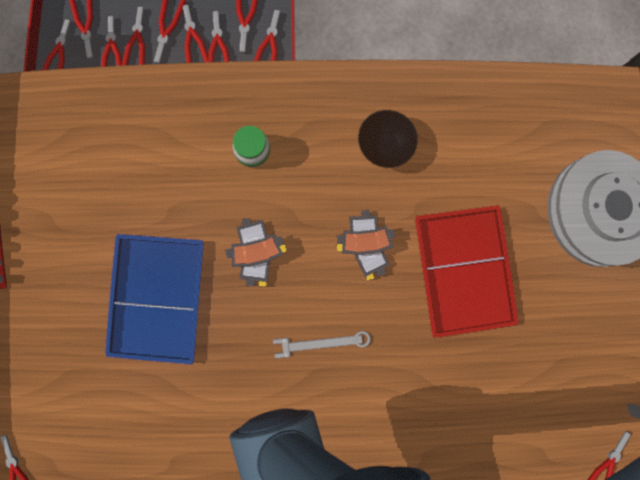

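View pics/side0.png

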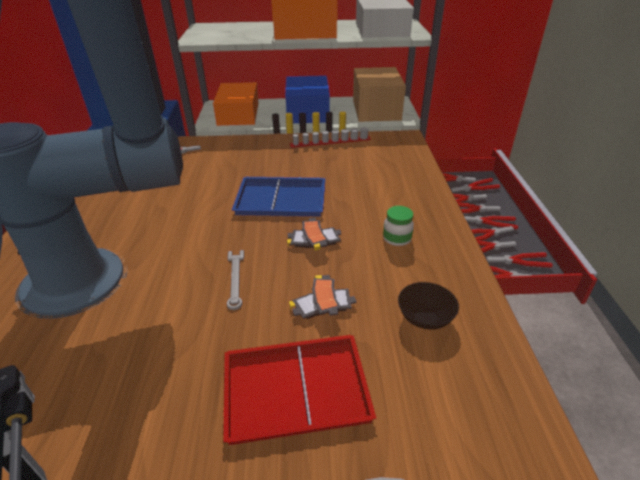

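The top view shows the piles at about (256,252) and (366,243), the blue tray at (155,300) with its wide part up, and the red tray at (467,270) with its wide part down. The spanner is at (322,344). Next I'll enlarge the piles and take mask measurements.

```bash
cat > h.py <<'E'
import numpy as np,cv2
def cap(n):
    from cell import r
    return r.capture(n)
def ray(c,px,z):
    """pixels (N,2) -> world points on plane z"""
    px=np.asarray(px,float).reshape(-1,2);K=c["camera_matrix"]
    d=(px-[K[0,2],K[1,2]])/K[0,0]; u=d.copy()
    for _ in range(20): u=d/(1+c["k1"]*(u**2).sum(1,keepdims=True))
    R,t=np.array(c["R"]),np.array(c["t"])
    D=np.c_[u,np.ones(len(u))]@R; C=-R.T@t
    return C+D*((z-C[2])/D[:,2])[:,None]
def mask(c,kind,roi=None):
    h=cv2.cvtColor(c["image"],cv2.COLOR_RGB2HSV);H,S,V=[h[...,i].astype(int) for i in range(3)]
    m={"blue":(H>100)&(H<130)&(S>120),"red":((H<4)|(H>175))&(S>180)&(V>60),
       "copper":(H>4)&(H<14)&(S>120)&(V>150),"yellow":(H>20)&(H<35)&(S>170)&(V>130),
       "silver":(S<45)&(V>150),"dark":(S<90)&(V<120)}[kind]
    m=m.astype(np.uint8)*255
    if roi is not None:
        k=np.zeros_like(m);x0,y0,x1,y1=roi;k[y0:y1,x0:x1]=1;m*=k
    return m
def blobs(m,amin):
    cs=cv2.findContours(m,cv2.RETR_EXTERNAL,cv2.CHAIN_APPROX_NONE)[0]
    return sorted([c for c in cs if cv2.contourArea(c)>=amin],key=lambda c:-cv2.contourArea(c))
def rect(c,cnt,z):
    """world min-area rect: centre mm, sizes mm, long axis angle deg"""
    w=ray(c,cnt.reshape(-1,2),z)[:,:2]*1000
    (x,y),(a,b),g=cv2.minAreaRect(w.astype(np.float32))
    if a<b:a,b,g=b,a,g+90
    return np.round([x,y,a,b,(g+90)%180-90],1)
E
python3 - <<'E'
from h import *
c=np.load("pics/top.npy",allow_pickle=True).item()
for k in("blue","red"):
    b=blobs(mask(c,k,(90,190,530,370)),2000)[0];print(k,rect(c,b,.02))
    h=mask(c,"silver",(100,225,200,350) if k=="blue" else (420,210,515,325))
    d=blobs(h,5)[0];print("divider",rect(c,d,.02))
roi=(215,200,405,300)
for k,z,a in(("copper",.034,50),("silver",.017,20),("yellow",.02,3)):
    for b in blobs(mask(c,k,roi),a): print(k,cv2.contourArea(b),b.reshape(-1,2).mean(0).round(1),rect(c,b,z))
im=c["image"][200:300,215:405,::-1]
cv2.imwrite("pics/crop0.png",cv2.resize(im,None,fx=4.2,fy=4.2,interpolation=cv2.INTER_CUBIC))
s=np.load("pics/side.npy",allow_pickle=True).item()
cv2.imwrite("pics/crop1.png",cv2.resize(s["image"][210:325,280:365,::-1],None,fx=5,fy=5,interpolation=cv2.INTER_CUBIC))
E
```

```text
blue [457.2 307.4 239.3 174.9  -5.1]Traceback (most recent call last):
  File "<stdin>", line 6, in <module>
IndexError: list index out of range
```

```bash
sed -i 's/"silver":(S<45)&(V>150)/"silver":(S<75)\&(V>140)/' h.py; cat > m.py <<'E'
from h import *
c=np.load("pics/top.npy",allow_pickle=True).item()
print("cam",-(np.array(c["R"]).T@c["t"]))
for k in("blue","red"):
    b=blobs(mask(c,k,(90,190,530,370)),2000)[0];print(k,rect(c,b,.02),ray(c,cv2.boxPoints(cv2.minAreaRect(b)),.02)[:,:2].round(3).tolist())
    h=mask(c,"silver",(110,225,198,350) if k=="blue" else (420,215,510,325))
    for d in blobs(h,0)[:2]:print("divider",rect(c,d,.02))
roi=(215,200,405,300)
for k,z,a in(("copper",.034,50),("silver",.017,20),("yellow",.02,3)):
    for b in blobs(mask(c,k,roi),a): print(k,cv2.contourArea(b),b.reshape(-1,2).mean(0).round(1),rect(c,b,z))
im=c["image"][200:300,215:405,::-1]
cv2.imwrite("pics/crop0.png",cv2.resize(im,None,fx=4.2,fy=4.2,interpolation=cv2.INTER_CUBIC))
s=np.load("pics/side.npy",allow_pickle=True).item()
cv2.imwrite("pics/crop1.png",cv2.resize(s["image"][210:325,280:365,::-1],None,fx=5,fy=5,interpolation=cv2.INTER_CUBIC))
E
python3 m.py
```

```text
cam [0.45763329 0.01368504 1.17505342]
blue [457.2 307.4 239.3 174.9  -5.1] [[0.344, 0.405], [0.585, 0.386], [0.568, 0.21], [0.33, 0.231]]
divider [440.9 301.  140.1   3.5  85.1]
divider [448.3 378.8   4.1   0.   89.6]
red [ 499.5 -310.7  240.3  175.9    6.5] [[0.608, -0.21], [0.631, -0.386], [0.389, -0.412], [0.37, -0.237]]
divider [ 514.5 -308.2  152.9    3.3  -83.4]
copper 1074.0 [335.3 292.2] [462.2 -51.4 258.4  25.   88.7]
copper 781.5 [319.9 250.8] [545.7 -22.8 121.6  48.4  88.9]
copper 651.0 [254.7 251.6] [544.3 105.5  85.1  36.1 -76.6]
copper 645.0 [366.  240.9] [ 560.6 -109.5   84.7   35.6  -84.3]
copper 376.0 [298.9 203.3] [633.4  27.  148.   19.7  89. ]
copper 245.0 [323.2 215.5] [611.9 -21.3  93.3  13.7  89. ]
copper 207.5 [236.1 210.1] [625.5 134.2  97.5  27.5  88.9]
copper 202.5 [224.7 242.9] [558.  160.8  44.7  31.1  89.6]
copper 179.0 [393.1 215.9] [ 608.1 -160.9   49.3   25.7   87.9]
copper 127.0 [333.8 263.7] [518.1 -45.4  90.7   9.7  88.9]
copper 65.0 [400.3 258.4] [ 525.2 -173.8   29.3   17.7   -1.9]
copper 62.0 [390.6 202.3] [ 634.9 -160.2   53.6    9.3  -88.1]
silver 275.5 [251.7 233.3] [581.2 113.1  42.5  28.3 -75.7]
silver 272.0 [371.  260.7] [ 525.6 -121.    43.1   35.   -68.2]
silver 201.5 [363.3 224.5] [ 594.7 -107.    42.5   21.1  -86.9]
silver 194.0 [254.6 270.8] [507.3 109.4  43.   23.4  89. ]
yellow 20.0 [338.9 247.1] [551.  -57.5  11.8   7.8  -1.4]
yellow 19.5 [283.1 247.9] [550.9  51.4  13.2   7.9  25.6]
yellow 18.5 [369.8 276.8] [ 491.5 -116.3   13.9    6.9  -46.6]
yellow 17.5 [261.8 283.6] [482.6  93.9  11.7   5.8  89. ]
```

View pics/crop0.png

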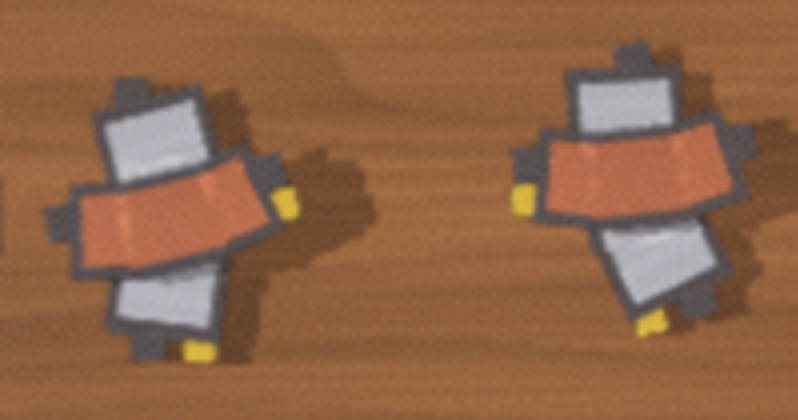

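View pics/crop1.png

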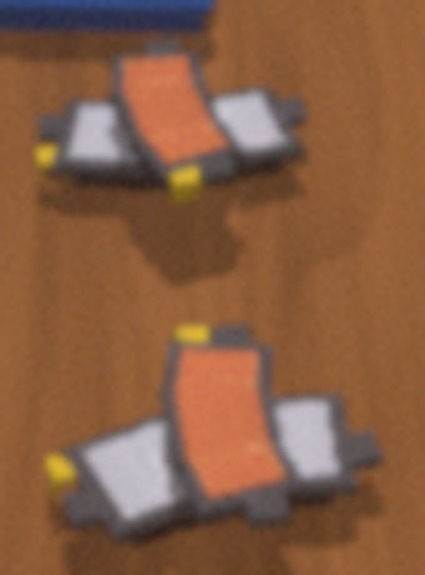

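Reading the crops:

| Pile | Inner pad: convex edge, tab in image | Kind | Outer pad: convex edge, tab in image | Kind |
|---|---|---|---|---|
| Left | edge down, tab right | LEFT | edge right, tab at bottom | RIGHT |
| Right | edge down, tab left | RIGHT | edge left, tab at bottom | LEFT |

In every case the tab sits on the convex side, so the readings agree. I'll write a planner helper and go to the left pile.

```bash
cat > plan.py <<'E'
import sys,json
import numpy as np
from cell import r
# args: waypoints x,y,z(mm),closing-axis angle deg,opening mm,rows ; prints rounded rows
s=r.get_state();R=s["orientation"];p=s["eef_pos"]*1000;a=np.degrees(np.arctan2(R[1,1],R[0,1]))
print("t %.2f p %s ang %.1f w %.1f j1 %.2f j6 %.2f F %s"%(s["t"],p.round(1),a,s["width"]*94,s["joint_pos"][0],s["joint_pos"][5],s["contact_force"].round(1)))
out=[]
for w in sys.argv[1:]:
    x,y,z,t,o,n=[float(v) for v in w.split(",")];n=int(n)
    p0=p.copy();a0=a;da=(t-a+90)%180-90
    for k in range(1,n+1):
        f=k/n;d=p0+f*(np.array([x,y,z])-p0)-p;th=np.radians(a)
        Y=np.array([np.cos(th),np.sin(th),0]);Z=np.array([0,0,-1.]);X=np.cross(Y,Z)
        v=[round(float(d@u)) for u in(X,Y,Z)];q=round(-(a0+f*da-a))
        p=p+X*v[0]+Y*v[1]+Z*v[2];a-=q
        out.append([round(2*o/94-1,2)]+v+[q])
print(len(out),json.dumps(out).replace(" ",""))
E
python3 plan.py 544,105,110,13.4,86,17
```

```text
t 0.10 p [ 267.1 -592.   204.5] ang -65.7 w 94.1 j1 -1.32 j6 -0.17 F [-0.4 -0.3  0.1]
17 [[0.83,32,-31,6,-5],[0.83,34,-27,5,-4],[0.83,36,-26,6,-5],[0.83,38,-22,5,-5],[0.83,40,-19,6,-4],[0.83,41,-15,5,-5],[0.83,43,-13,6,-5],[0.83,43,-8,5,-4],[0.83,44,-5,6,-5],[0.83,44,-2,6,-5],[0.83,44,2,5,-4],[0.83,44,6,6,-5],[0.83,43,9,5,-5],[0.83,42,13,6,-4],[0.83,41,15,5,-5],[0.83,40,20,6,-4],[0.83,38,22,6,-5]]
```

play_rows(
  rows=[
    [[0.83,32,-31,6,-5],[0.83,34,-27,5,-4],[0.83,36,-26,6,-5],[0.83,38,-22,5,-5],[0.83,40,-19,6,-4],[0.83,41,-15,5,-5],[0.83,43,-13,6,-5],[0.83,43,-8,5,-4],[0.83,44,-5,6,-5],[0.83,44,-2,6,-5],[0.83,44,2,5,-4],[0.83,44,6,6,-5],[0.83,43,9,5,-5],[0.83,42,13,6,-4],[0.83,41,15,5,-5],[0.83,40,20,6,-4],[0.83,38,22,6,-5],[0.83,0,0,0,0],[0.83,0,0,0,0]],
  ],
)

```text
t: 2.48
eef_pos: [0.5441, 0.1038, 0.1101]
orientation: [[-0.229, 0.973, -0.001], [0.973, 0.229, -0.0], [-0.0, -0.001, -1.0]]
contact_force: [-0.1, -0.4, -0.2]
width: 0.914
gripper_force: 0.0
```

```bash
python3 plan.py 544,105,40,13.4,86,3 544,105,21,13.4,86,2; python3 - <<'E'
from h import *
c=cap("side");im=c["image"][180:330,230:430,::-1]
cv2.imwrite("pics/s1.png",cv2.resize(im,None,fx=4,fy=4,interpolation=cv2.INTER_CUBIC))
E
```

```text
t 2.48 p [544.1 103.8 110.1] ang 13.3 w 85.9 j1 -0.02 j6 -0.25 F [-0.1 -0.4 -0.2]
5 [[0.83,0,0,23,0],[0.83,1,0,24,0],[0.83,0,0,23,0],[0.83,0,0,10,0],[0.83,0,0,9,0]]
```

View pics/s1.png

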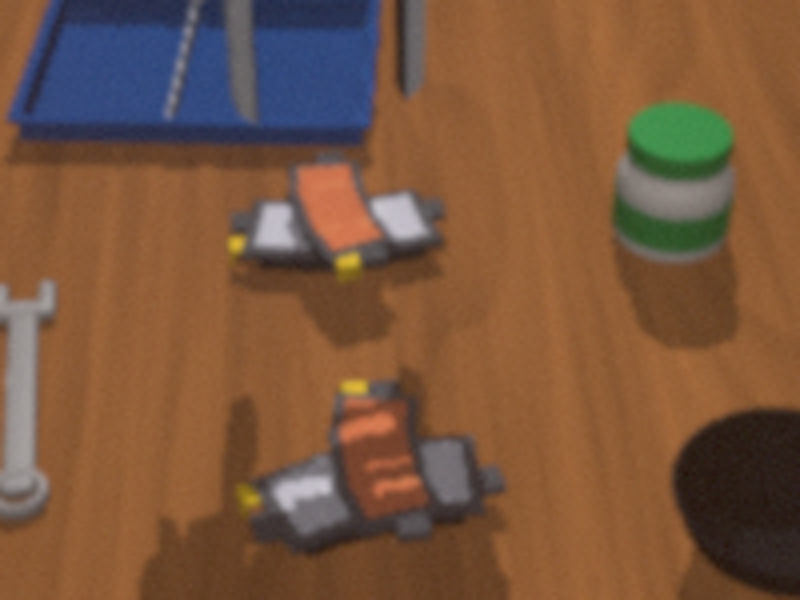

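The fingertips show at crop (250,110) and (410,90), on either side of the pile at (335,210) and still above it. I'll descend and grip.

play_rows(
  rows=[
    [[0.83,0,0,23,0],[0.83,1,0,24,0],[0.83,0,0,23,0],[0.83,0,0,10,0],[0.83,0,0,9,0],[0.83,0,0,0,0],[-0.3,0,0,0,0],[-0.3,0,0,0,0],[-0.3,0,0,0,0],[-0.3,0,0,0,0],[-0.3,0,0,0,0]],
  ],
)

```text
t: 3.9
eef_pos: [0.5446, 0.1052, 0.0216]
orientation: [[-0.23, 0.973, 0.001], [0.973, 0.23, 0.0], [-0.0, 0.001, -1.0]]
contact_force: [0.8, 0.8, 0.5]
width: 0.486
gripper_force: 30.0
```

```bash
python3 plan.py 544,105,100,13.4,33,3 392.3,314.7,70,-5.1,33,9 392.3,314.7,25,-5.1,33,2
```

```text
t 3.90 p [544.6 105.2  21.6] ang 13.3 w 45.7 j1 -0.01 j6 -0.25 F [0.8 0.8 0.5]
14 [[-0.3,0,0,-26,0],[-0.3,0,0,-26,0],[-0.3,0,-1,-26,0],[-0.3,27,-11,3,2],[-0.3,26,-12,4,2],[-0.3,25,-13,3,2],[-0.3,26,-13,3,2],[-0.3,24,-15,3,2],[-0.3,25,-16,4,2],[-0.3,23,-16,3,2],[-0.3,23,-17,3,2],[-0.3,23,-18,4,2],[-0.3,0,0,22,0],[-0.3,0,0,23,0]]
```

play_rows(
  rows=[
    [[-0.3,0,0,-12,0],[-0.3,0,0,-20,0],[-0.3,0,0,-26,0],[-0.3,0,0,-20,0],[-0.3,27,-11,3,2],[-0.3,26,-12,4,2],[-0.3,25,-13,3,2],[-0.3,26,-13,3,2],[-0.3,24,-15,3,2],[-0.3,25,-16,4,2],[-0.3,23,-16,3,2],[-0.3,23,-17,3,2],[-0.3,23,-18,4,2],[-0.3,0,0,0,0],[-0.3,0,0,20,0],[-0.3,0,0,0,0]],
  ],
)

```text
t: 5.9
eef_pos: [0.392, 0.3138, 0.0485]
orientation: [[0.082, 0.997, -0.003], [0.997, -0.082, -0.002], [-0.002, -0.003, -1.0]]
contact_force: [0.3, 0.3, -3.1]
width: 0.485
gripper_force: 30.0
```

```bash
python3 plan.py 392.3,314.7,20,-5.1,33,2 392.3,314.7,8,-5.1,33,2; python3 - <<'E'
from h import *
c=cap("top");cv2.imwrite("pics/t1.png",cv2.resize(c["image"][180:380,90:390,::-1],None,fx=2.6,fy=2.6,interpolation=cv2.INTER_CUBIC))
E
```

```text
t 5.90 p [392.  313.8  48.5] ang -4.7 w 45.6 j1 0.45 j6 0.53 F [ 0.3  0.3 -3.1]
4 [[-0.3,0,0,14,0],[-0.3,1,0,14,0],[-0.3,0,0,6,0],[-0.3,0,0,6,0]]
```

View pics/t1.png

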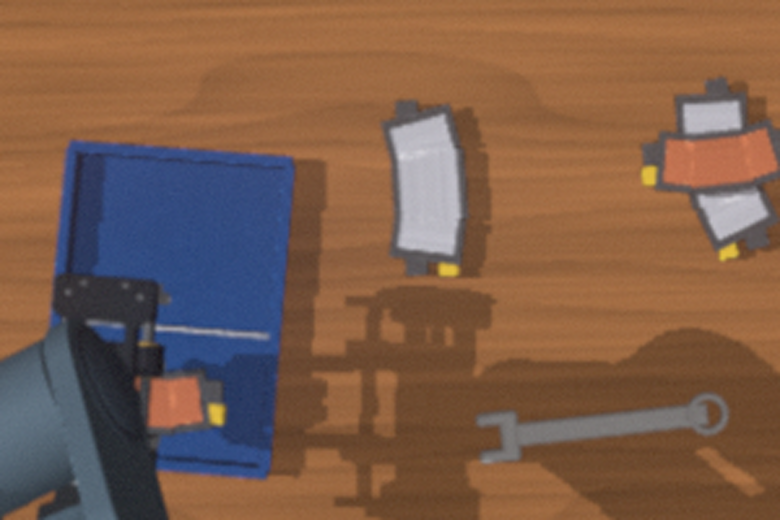

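The left inner pad hangs over the narrow compartment at about crop (180,400). The uncovered outer pad at (427,185) is convex to the right with its tab at the bottom, so it is right-hand. I'll set the inner pad down.

play_rows(
  rows=[
    [[-0.3,0,0,14,0],[-0.3,1,0,14,0],[-0.3,0,0,6,0],[-0.3,0,0,4,0],[-0.3,0,0,2,0],[-0.3,0,0,0,0],[-0.3,0,0,0,0],[0.28,0,0,0,0],[0.28,0,0,0,0],[0.28,0,0,0,0],[0.28,0,0,-15,0],[0.28,0,0,-25,0],[0.28,0,0,-30,0],[0.28,0,0,-10,0]],
  ],
)

```text
t: 7.7
eef_pos: [0.3944, 0.3167, 0.0923]
orientation: [[0.082, 0.997, 0.004], [0.997, -0.082, 0.002], [0.002, 0.004, -1.0]]
contact_force: [0.2, 1.4, 0.3]
width: 0.639
gripper_force: 0.0
```

```bash
python3 plan.py 470,120,110,2,60,5 560.6,-109.5,100,5.7,86,7
```

```text
t 7.70 p [394.4 316.7  92.3] ang -4.7 w 60.1 j1 0.45 j6 0.53 F [0.2 1.4 0.3]
12 [[0.28,-38,18,-4,-1],[0.28,-38,18,-3,-2],[0.28,-39,16,-4,-1],[0.28,-39,16,-3,-1],[0.28,-40,15,-4,-2],[0.83,-33,12,1,0],[0.83,-33,11,2,-1],[0.83,-34,11,1,0],[0.83,-33,11,2,-1],[0.83,-34,11,1,0],[0.83,-34,10,2,-1],[0.83,-33,10,1,0]]
```

play_rows(
  rows=[
    [[0.28,-38,18,-4,-1],[0.28,-38,18,-3,-2],[0.28,-39,16,-4,-1],[0.28,-39,16,-3,-1],[0.28,-40,15,-4,-2],[0.83,-33,12,1,0],[0.83,-33,11,2,-1],[0.83,-34,11,1,0],[0.83,-33,11,2,-1],[0.83,-34,11,1,0],[0.83,-34,10,2,-1],[0.83,-33,10,1,0],[0.83,0,0,0,0],[0.83,0,0,0,0]],
  ],
)

```text
t: 9.45
eef_pos: [0.5585, -0.1092, 0.097]
orientation: [[-0.092, 0.996, -0.001], [0.996, 0.092, 0.001], [0.001, -0.001, -1.0]]
contact_force: [0.4, 0.5, 0.5]
width: 0.916
gripper_force: 0.0
```

```bash
python3 plan.py 560.6,-109.5,40,5.7,86,3 560.6,-109.5,21,5.7,86,2; python3 - <<'E'
from h import *
c=cap("top")
for b in blobs(mask(c,"copper",(115,310,200,355)),80): print("left inner",cv2.contourArea(b),rect(c,b,.02))
E
```

```text
t 9.45 p [ 558.5 -109.2   97. ] ang 5.3 w 86.1 j1 -0.39 j6 -0.48 F [0.4 0.5 0.5]
5 [[0.83,0,1,19,0],[0.83,0,0,19,0],[0.83,-1,1,19,0],[0.83,0,0,9,0],[0.83,0,0,10,0]]
left inner 624.5 [392.  316.   84.3  36.   84.5]
```

The left inner pad lies at (392,316), against a target of (392,315). Next is the right inner pad.

play_rows(
  rows=[
    [[0.83,0,1,19,0],[0.83,0,0,19,0],[0.83,0,1,19,0],[0.83,0,0,10,0],[0.83,0,0,8,0],[0.83,0,0,0,0],[-0.3,0,0,0,0],[-0.3,0,0,0,0],[-0.3,0,0,0,0],[-0.3,0,0,0,0],[-0.3,0,0,0,0]],
  ],
)

```text
t: 10.88
eef_pos: [0.5614, -0.1097, 0.0227]
orientation: [[-0.092, 0.996, 0.0], [0.996, 0.092, -0.0], [-0.0, 0.0, -1.0]]
contact_force: [-0.7, 0.7, 0.8]
width: 0.485
gripper_force: 30.0
```

```bash
python3 plan.py 560.6,-109.5,90,5.7,33,4 563.6,-304.7,70,6.5,33,7 563.6,-304.7,30,6.5,33,2
```

```text
t 10.88 p [ 561.4 -109.7   22.7] ang 5.3 w 45.6 j1 -0.39 j6 -0.48 F [-0.7  0.7  0.8]
13 [[-0.3,0,0,-17,0],[-0.3,0,0,-17,0],[-0.3,0,-1,-17,0],[-0.3,0,0,-16,0],[-0.3,-28,-2,3,0],[-0.3,-28,-2,3,0],[-0.3,-27,-2,2,-1],[-0.3,-28,-3,3,0],[-0.3,-28,-3,3,0],[-0.3,-27,-2,3,0],[-0.3,-28,-3,3,0],[-0.3,0,0,20,0],[-0.3,0,0,20,0]]
```

play_rows(
  rows=[
    [[-0.3,0,0,-12,0],[-0.3,0,0,-19,0],[-0.3,0,-1,-20,0],[-0.3,0,0,-16,0],[-0.3,-28,-2,3,0],[-0.3,-28,-2,3,0],[-0.3,-27,-2,2,-1],[-0.3,-28,-3,3,0],[-0.3,-28,-3,3,0],[-0.3,-27,-2,3,0],[-0.3,-28,-3,3,0],[-0.3,0,0,20,0],[-0.3,0,0,16,0],[-0.3,0,0,0,0],[-0.3,0,0,0,0]],
  ],
)

```text
t: 12.75
eef_pos: [0.5633, -0.3039, 0.0334]
orientation: [[-0.11, 0.994, -0.0], [0.994, 0.11, 0.0], [0.0, -0.0, -1.0]]
contact_force: [-0.4, -0.2, -3.0]
width: 0.486
gripper_force: 30.0
```

```bash
python3 plan.py 563.6,-304.7,9,6.5,33,3
```

```text
t 12.75 p [ 563.3 -303.9   33.4] ang 6.3 w 45.7 j1 -0.67 j6 -0.78 F [-0.4 -0.2 -3. ]
3 [[-0.3,0,0,8,0],[-0.3,-1,0,8,0],[-0.3,0,0,8,0]]
```

play_rows(
  rows=[
    [[-0.3,0,0,8,0],[-0.3,-1,0,8,0],[-0.3,0,0,6,0],[-0.3,0,0,2,0],[-0.3,0,0,0,0],[-0.3,0,0,0,0],[0.28,0,0,0,0],[0.28,0,0,0,0],[0.28,0,0,0,0],[0.28,0,0,-15,0],[0.28,0,0,-25,0],[0.28,0,0,-40,0],[0.28,0,0,-10,0],[0.28,0,50,0,0],[0.28,0,50,0,0],[0.28,0,50,0,0],[0.28,0,0,0,0]],
  ],
)

```text
t: 14.88
eef_pos: [0.714, -0.2878, 0.0975]
orientation: [[-0.112, 0.994, -0.001], [0.994, 0.112, 0.001], [0.001, -0.001, -1.0]]
contact_force: [-0.6, -0.2, -0.3]
width: 0.641
gripper_force: 0.0
```

```bash
cat > m2.py <<'E'
from h import *
import sys
c=cap("top");cv2.imwrite("pics/"+sys.argv[1],cv2.resize(c["image"][180:380,90:530,::-1],None,fx=1.8,fy=1.8,interpolation=cv2.INTER_CUBIC))
for n,k,roi,z,a in(("LI","copper",(115,310,200,355),.02,80),("RI","copper",(425,215,510,262),.02,80),
  ("pileL","silver",(225,210,290,290),.017,30),("pileR","silver",(335,205,400,285),.017,30),
  ("pileL","yellow",(225,210,290,290),.01,5),("pileR","yellow",(335,205,400,285),.01,5),
  ("LO","silver",(115,242,195,296),.02,80),("RO","silver",(427,271,510,325),.02,80)):
    for b in blobs(mask(c,k,roi),a): print(n,k,cv2.contourArea(b),rect(c,b,z))
E
python3 m2.py t2.png
```

```text
LI copper 619.5 [392.  316.   84.2  35.9  84.7]
pileL silver 1058.0 [546.4 109.6 104.6  48.    3.5]
pileR silver 1046.0 [ 556.7 -113.5  104.6   47.6   13.3]
pileL yellow 15.0 [482.8  94.6  11.8   5.9  89. ]
pileR yellow 11.0 [ 491.9 -117.2   11.5    5.3  -64.9]
```

View pics/t2.png

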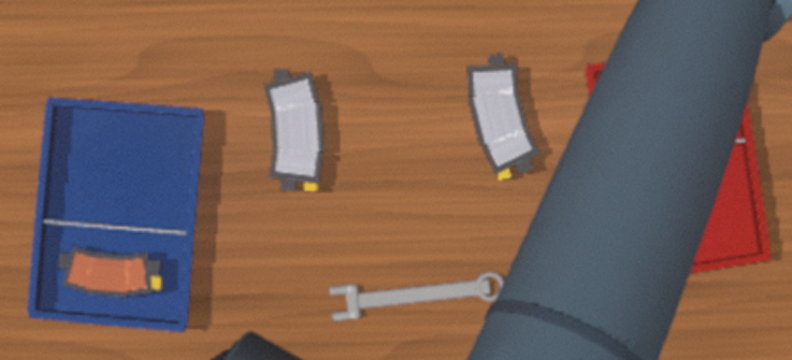

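The right outer pad in the left pile, at (546,110), and the left outer pad in the right pile, at (557,-114), are both uncovered. The left inner pad sits well in the blue narrow compartment. Next is the left outer pad.

```bash
python3 plan.py 556.7,-113.5,90,-76.7,94,11
```

```text
t 14.93 p [ 712.4 -288.3   97.7] ang 6.4 w 60.4 j1 -0.53 j6 -0.64 F [-0.4  0.8 -0.4]
11 [[1.0,17,-12,1,8],[1.0,16,-15,0,7],[1.0,13,-16,1,8],[1.0,12,-18,1,7],[1.0,8,-20,1,8],[1.0,6,-20,0,7],[1.0,4,-21,1,8],[1.0,1,-22,1,7],[1.0,-2,-21,0,8],[1.0,-5,-20,1,8],[1.0,-8,-20,1,7]]
```

play_rows(
  rows=[
    [[1.0,17,-12,1,8],[1.0,16,-15,0,7],[1.0,13,-16,1,8],[1.0,12,-18,1,7],[1.0,8,-20,1,8],[1.0,6,-20,0,7],[1.0,4,-21,1,8],[1.0,1,-22,1,7],[1.0,-2,-21,0,8],[1.0,-5,-20,1,8],[1.0,-8,-20,1,7],[1.0,0,0,20,0],[1.0,0,0,0,0],[1.0,0,0,0,0]],
  ],
)

```text
t: 16.68
eef_pos: [0.5568, -0.1148, 0.0711]
orientation: [[0.973, 0.23, -0.0], [0.23, -0.973, 0.0], [-0.0, -0.0, -1.0]]
contact_force: [0.5, -0.5, -0.4]
width: 1.001
gripper_force: 0.0
```

```bash
python3 plan.py 556.7,-113.5,30,-76.7,94,2 556.7,-113.5,5,-76.7,94,3
```

```text
t 16.68 p [ 556.8 -114.8   71.1] ang -76.7 w 94.1 j1 -0.40 j6 0.94 F [ 0.5 -0.5 -0.4]
5 [[1.0,0,-1,21,0],[1.0,0,0,20,0],[1.0,0,0,8,0],[1.0,0,0,9,0],[1.0,0,0,8,0]]
```

play_rows(
  rows=[
    [[1.0,0,-1,21,0],[1.0,0,0,20,0],[1.0,0,0,12,0],[1.0,0,0,9,0],[1.0,0,0,4,0],[1.0,0,0,0,0],[-0.2,0,0,0,0],[-0.2,0,0,0,0],[-0.2,0,0,0,0],[-0.2,0,0,0,0],[-0.2,0,0,0,0]],
  ],
)

```text
t: 18.05
eef_pos: [0.5564, -0.1126, 0.0056]
orientation: [[0.973, 0.23, -0.001], [0.23, -0.973, 0.001], [-0.0, -0.001, -1.0]]
contact_force: [-1.6, 4.3, 2.7]
width: 0.589
gripper_force: 30.0
```

```bash
python3 plan.py 556.7,-113.5,80,-76.7,37.6,4 505.8,304.6,60,-5.1,37.6,12
```

```text
t 18.05 p [ 556.4 -112.6    5.6] ang -76.7 w 55.4 j1 -0.40 j6 0.94 F [-1.6  4.3  2.7]
16 [[-0.2,0,0,-19,0],[-0.2,0,0,-18,0],[-0.2,0,1,-19,0],[-0.2,0,0,-18,0],[-0.2,4,-35,2,-6],[-0.2,7,-34,1,-6],[-0.2,11,-33,2,-6],[-0.2,15,-32,2,-6],[-0.2,18,-31,1,-6],[-0.2,21,-28,2,-6],[-0.2,23,-26,1,-6],[-0.2,26,-23,2,-6],[-0.2,29,-21,2,-6],[-0.2,30,-17,1,-6],[-0.2,33,-14,2,-6],[-0.2,33,-11,2,-6]]
```

play_rows(
  rows=[
    [[-0.2,0,0,-12,0],[-0.2,0,0,-20,0],[-0.2,0,1,-24,0],[-0.2,0,0,-18,0],[-0.2,4,-35,2,-6],[-0.2,7,-34,1,-6],[-0.2,11,-33,2,-6],[-0.2,15,-32,2,-6],[-0.2,18,-31,1,-6],[-0.2,21,-28,2,-6],[-0.2,23,-26,1,-6],[-0.2,26,-23,2,-6],[-0.2,29,-21,2,-6],[-0.2,30,-17,1,-6],[-0.2,33,-14,2,-6],[-0.2,33,-11,2,-6],[-0.2,0,0,20,0],[-0.2,0,0,0,0],[-0.2,0,0,0,0]],
  ],
)

```text
t: 20.42
eef_pos: [0.5059, 0.303, 0.0394]
orientation: [[0.084, 0.996, -0.0], [0.996, -0.084, -0.0], [-0.0, -0.0, -1.0]]
contact_force: [-0.6, -0.7, -2.5]
width: 0.592
gripper_force: 30.0
```

```bash
python3 plan.py 505.8,304.6,8.6,-5.1,37.6,4
```

```text
t 20.43 p [505.9 303.   39.4] ang -4.8 w 55.7 j1 0.35 j6 0.43 F [-0.6 -0.7 -2.5]
4 [[-0.2,0,0,8,0],[-0.2,1,0,7,0],[-0.2,0,0,8,0],[-0.2,1,0,8,0]]
```

play_rows(
  rows=[
    [[-0.2,0,0,10,0],[-0.2,1,0,10,0],[-0.2,0,0,7,0],[-0.2,1,0,3,0],[-0.2,0,0,1,0],[-0.2,0,0,0,0],[-0.2,0,0,0,0],[0.57,0,0,0,0],[0.57,0,0,0,0],[0.57,0,0,0,0],[0.57,0,0,-15,0],[0.57,0,0,-25,0],[0.57,0,0,-35,0],[0.57,0,0,-5,0],[0.57,0,0,0,0]],
  ],
)

```text
t: 22.3
eef_pos: [0.5059, 0.3059, 0.0885]
orientation: [[0.082, 0.997, 0.0], [0.997, -0.082, 0.0], [0.0, 0.0, -1.0]]
contact_force: [-0.8, 0.9, 0.2]
width: 0.784
gripper_force: 0.0
```

```bash
python3 plan.py 546.4,109.6,80,-86.5,94,11
```

```text
t 22.30 p [505.9 305.9  88.5] ang -4.7 w 73.7 j1 0.35 j6 0.43 F [-0.8  0.9  0.2]
11 [[1.0,-17,5,1,7],[1.0,-17,7,1,8],[1.0,-16,10,0,7],[1.0,-14,11,1,8],[1.0,-13,13,1,7],[1.0,-10,15,1,8],[1.0,-9,16,0,7],[1.0,-7,17,1,7],[1.0,-4,18,1,8],[1.0,-3,18,1,7],[1.0,1,18,1,8]]
```

play_rows(
  rows=[
    [[1.0,-17,5,1,7],[1.0,-17,7,1,8],[1.0,-16,10,0,7],[1.0,-14,11,1,8],[1.0,-13,13,1,7],[1.0,-10,15,1,8],[1.0,-9,16,0,7],[1.0,-7,17,1,7],[1.0,-4,18,1,8],[1.0,-3,18,1,7],[1.0,1,18,1,8],[1.0,0,0,20,0],[1.0,0,0,0,0],[1.0,0,0,0,0]],
  ],
)

```text
t: 24.05
eef_pos: [0.5464, 0.1098, 0.0589]
orientation: [[0.998, 0.058, -0.001], [0.058, -0.998, 0.0], [-0.001, -0.0, -1.0]]
contact_force: [0.6, 0.0, 1.0]
width: 1.0
gripper_force: 0.0
```

```bash
python3 plan.py 546.4,109.6,30,-86.5,94,2 546.4,109.6,5,-86.5,94,3; python3 - <<'E'
from h import *
c=cap("top")
for k in("copper","silver"):
    for b in blobs(mask(c,k,(115,242,195,355)),80): print(k,cv2.contourArea(b),rect(c,b,.02))
E
```

```text
t 24.05 p [546.4 109.8  58.9] ang -86.7 w 94.0 j1 -0.01 j6 1.51 F [0.6 0.  1. ]
5 [[1.0,0,0,14,0],[1.0,0,0,15,0],[1.0,0,0,8,0],[1.0,0,0,9,0],[1.0,0,0,8,0]]
copper 617.5 [392.  316.   84.2  35.9  84.7]
silver 1048.5 [505.4 307.2 104.5  47.8  85. ]
```

The left outer pad lies at (505,307), well inside tolerance. Next is the right outer pad.

play_rows(
  rows=[
    [[1.0,0,0,18,0],[1.0,0,0,18,0],[1.0,0,0,10,0],[1.0,0,0,6,0],[1.0,0,0,2,0],[1.0,0,0,0,0],[-0.2,0,0,0,0],[-0.2,0,0,0,0],[-0.2,0,0,0,0],[-0.2,0,0,0,0],[-0.2,0,0,0,0]],
  ],
)

```text
t: 25.48
eef_pos: [0.5469, 0.1096, 0.0055]
orientation: [[0.998, 0.057, 0.0], [0.057, -0.998, 0.0], [0.0, -0.0, -1.0]]
contact_force: [-0.4, -0.0, 0.9]
width: 0.591
gripper_force: 30.0
```

```bash
python3 plan.py 546.4,109.6,80,-86.5,37.6,4 510,-60,80,-50,37.6,5 450.3,-317.6,60,6.5,37.6,8
```

```text
t 25.48 p [546.9 109.6   5.5] ang -86.7 w 55.6 j1 -0.01 j6 1.51 F [-0.4 -0.   0.9]
17 [[-0.2,0,0,-19,0],[-0.2,0,0,-18,0],[-0.2,0,0,-19,0],[-0.2,-1,0,-18,0],[-0.2,-9,33,0,-7],[-0.2,-13,33,0,-8],[-0.2,-18,29,0,-7],[-0.2,-21,28,0,-7],[-0.2,-24,25,0,-8],[-0.2,-27,20,2,-7],[-0.2,-28,16,3,-7],[-0.2,-31,13,2,-7],[-0.2,-31,9,3,-7],[-0.2,-33,5,2,-7],[-0.2,-33,1,3,-7],[-0.2,-33,-3,2,-7],[-0.2,-32,-7,3,-7]]
```

play_rows(
  rows=[
    [[-0.2,0,0,-12,0],[-0.2,0,0,-20,0],[-0.2,0,0,-24,0],[-0.2,-1,0,-18,0],[-0.2,-9,33,0,-7],[-0.2,-13,33,0,-8],[-0.2,-18,29,0,-7],[-0.2,-21,28,0,-7],[-0.2,-24,25,0,-8],[-0.2,-27,20,2,-7],[-0.2,-28,16,3,-7],[-0.2,-31,13,2,-7],[-0.2,-31,9,3,-7],[-0.2,-33,5,2,-7],[-0.2,-33,1,3,-7],[-0.2,-33,-3,2,-7],[-0.2,-32,-7,3,-7],[-0.2,0,0,20,0],[-0.2,0,0,0,0],[-0.2,0,0,0,0]],
  ],
)

```text
t: 27.98
eef_pos: [0.451, -0.3173, 0.0402]
orientation: [[-0.11, 0.994, 0.0], [0.994, 0.11, -0.0], [-0.001, 0.0, -1.0]]
contact_force: [0.1, -0.4, -4.2]
width: 0.591
gripper_force: 30.0
```

```bash
python3 plan.py 450.3,-317.6,8.5,6.5,37.6,4
```

```text
t 27.98 p [ 451.  -317.3   40.2] ang 6.3 w 55.6 j1 -0.82 j6 -0.93 F [ 0.1 -0.4 -4.2]
4 [[-0.2,0,0,8,0],[-0.2,0,0,8,0],[-0.2,0,-1,8,0],[-0.2,0,0,8,0]]
```

play_rows(
  rows=[
    [[-0.2,0,0,10,0],[-0.2,0,0,10,0],[-0.2,0,-1,7,0],[-0.2,0,0,3,0],[-0.2,0,0,2,0],[-0.2,0,0,0,0],[-0.2,0,0,0,0],[0.57,0,0,0,0],[0.57,0,0,0,0],[0.57,0,0,0,0],[0.57,0,0,-15,0],[0.57,0,0,-25,0],[0.57,0,0,-40,0],[0.57,40,5,-20,0],[0.57,45,5,0,0],[0.57,45,0,0,0],[0.57,45,0,0,0],[0.57,45,0,0,0],[0.57,45,0,0,0],[0.57,0,0,0,0]],
  ],
)

```text
t: 30.48
eef_pos: [0.4304, -0.0511, 0.1081]
orientation: [[-0.114, 0.994, 0.001], [0.994, 0.114, -0.0], [-0.0, 0.001, -1.0]]
contact_force: [0.2, -1.2, -0.2]
width: 0.783
gripper_force: 0.0
```

```bash
python3 plan.py; python3 m2.py t3.png
```

```text
t 30.48 p [430.4 -51.1 108.1] ang 6.5 w 73.6 j1 -0.38 j6 -0.49 F [ 0.2 -1.2 -0.2]
0 []
LI copper 621.5 [392.  315.9  84.2  36.   84.5]
RI copper 601.0 [ 562.3 -305.4   85.3   36.1  -84. ]
LO silver 1037.5 [505.5 307.2 104.5  47.5  85. ]
RO silver 232.0 [ 452.6 -346.1   41.4   33.7   88.3]
```

View pics/t3.png

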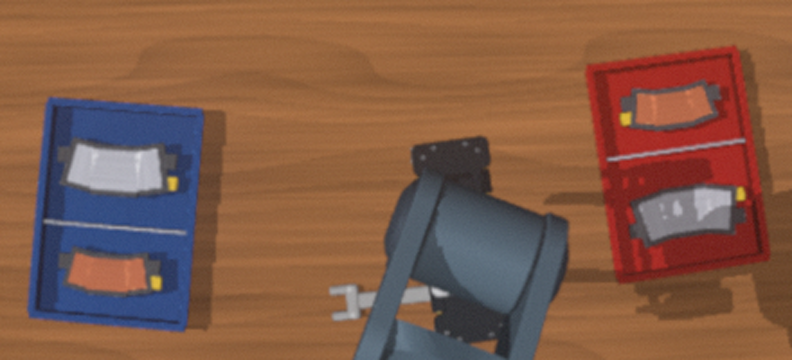

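All four pads lie in their own compartments: copper in the blue tray at crop (107,272) and silver at (117,168), copper in the red tray at (675,105) and silver at (687,214). The tabs match the handedness and the arm is clear, so I'm handing in.

```bash
python3 -c "
from cell import r
print(r.close_job())"
```

```text
the job is handed in; nothing more can be done
None
```

All four pads were set down in their compartments (left-hand in blue, right-hand in red; outer wide, inner narrow) and the job was handed in at about 30.5 s; three pads measured within 3 mm of centre, the right outer was judged only by eye in the last picture because its shim was partly in shadow, and no verdict came back.

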